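Top up the sprung tenon magazine

ROBOT

A 7-joint arm with a two-finger parallel gripper is mounted at the origin on a cart in front of the work surface, level with it; the furniture and walls round the work are solid. World frame = base frame: x ahead of the robot, y to its left, z up, the work surface at z = 0. Lengths are in m, angles in rad, forces in N, time in s.
With the tool pointing down it reaches from about 0.425 to 0.925 m from the base axis. Payload 6.8 kg.
Tool frame: the origin (TCP) lies midway between the tips of the shut fingers; the grasp point (between the pads) lies 19 mm behind it (bot.grasp_offset is the distance from the TCP to the grasp point, in m); z points along the fingers, x is the direction in which the jaws open and shut, and the axes are right-handed (so a half turn about z gives the same grasp; the last joint's range is limited). The gripper opens to 85 mm and grips with 20 to 120 N. Pads are 22 mm wide; open, the fingers measure 114 mm over their backs; the gripper's body (76 mm by 85 mm) begins 54 mm behind the grasp point. The pads swing forward as they close: fully open they stand 13 mm farther back than shut.
Start: joints at [-1.446, 0.477, 0.022, 1.555, -0.011, 1.109, -0.083], TCP at [0.156, 0.657, 0.231] pointing down, gripper open.
Joint ranges: [-2.96, 2.96], [-0.34, 2.1], [-1.41, 1.46], [0.24, 2.44], [-1.37, 4.51], [0.17, 1.92], [-2.96, 2.96]. Speed limits (rad/s): [2.39, 2.39, 3.14, 3.14, 3.14, 3.14, 3.14].

INTERFACE

Orientations are given as a unit quaternion [w, x, y, z].
In Python, from station import bot, imaging gives the robot as it stands. The module is installed in compiled form; this text tells all that it offers.
- The arm moves only by the tool apply_moves, never from a script. Its argument "increments" is a list of rows, each a list of 7 numbers: the shift along the tool's x, y, z in mm, then the turn, a rotation vector about the tool's x, y, z in degrees, then the closure, from -1 (fully open) to 1 (shut). In form: [[dx, dy, dz, rx, ry, rz, grip], ...]. A call has exactly 8 rows; each row shifts and turns the pose as measured when the row begins, along the tool's axes as they then stand; what a row does not reach is not made up. A row lasts 1/8 s, in which the tool goes at most 62.5 mm and 10.7 degrees, less where a joint would pass 70% of its speed; a pose out of reach is approached as far as the arm can. A call with a gripper value outside its range is refused whole. The fingers move at their own pace and stop on an object; "grip_force" is the grip in N (left out, the last holds). Time passes only in rows, so rows that do not move let the fingers close, or fill a call up. It gives the time, the measured TCP pose, the force and the opening at its end, in the units of the state.
- bot.get_obs(): the state, without advancing time (a new reading comes with each control period).
- imaging.read_camera(name): name is "scene" or "top" or "wrist"; returns the picture (384x512x3 uint8, red, green, blue); there is no depth.
- imaging.get_calibration(name): a dict with "K" (3x3 intrinsics, pixels), "k1" (the pictures are not rectified: a ray, as slopes to the right and down, at radius r is drawn at 1 + k1 r^2 times it, then the intrinsics apply), "extrinsics" (4x4, takes a point from camera to world coordinates). Camera axes: x right, y down, z forward; pixel columns grow to the right and rows downward; lengths in m; the calibration is good to about 2 mm. A picture is of the moment at which its call begins: read the wrist's pose just before it. get_calibration takes no time and is no camera call; for the wrist camera it gives the pose at the moment of the call.
- bot.hand_in(): hands the job in, once; it reports no verdict.
The state is a dict: "t": time; "q": joint angles; "joint_vel": joint speeds; "joint_torque": joint torques, N m; "eef_pos": TCP position; "tool_rot": TCP orientation; "contact_force": force on the tool from outside, world axes, zero at the start; "torque": the same for the moment, N m; "gripper_width": opening from 0.0 (shut) to 1.0 (fully open).
Only numpy, scipy, OpenCV 4.12 (cv2) and the standard library are available. Lean on these libraries where they do the work, as an engineer would, in place of code of your own. Each camera call takes 0.05 s, during which the arm holds its last target.

TASK

Load the spare loose tenon into the sprung tenon magazine behind the one already in it. Pull the follower back by its knob, find the notch in the slotted plate by feel, slip the knob sideways into it and leave it parked there by itself; then stand the spare tenon upright in the open track in front of the follower, unhook the knob and ease the follower forward until it presses both tenons against the front stop. Never force the knob hard against the plate, and never let the follower snap shut.

Things in the scene. Friction and masses are not known exactly. Their poses are not given: they have to be found in the camera images.
- magazine: Tenon magazine fixed to the bench: plywood base 240 x 100 x 8 mm, wooden rails 10 mm thick with a 48 mm wide track between them. Origin under the middle of the base; x runs along the track from front stop to rear (the way to pull), z up. Rail tops: z = 28 mm up to x = -35 mm, 46 mm behind that. Dark steel plates on the rear rails (z = 46 to 52 mm) leave a slot along y = 0 for the knob.
- stop_face (a point): Point on the track floor (8 mm above the bench), mid-width, at the inside face of the front stop (a wooden block, top 52 mm above the bench). 95 mm ahead (-x) of the magazine's origin; axes as the magazine's. Tenons stand on this floor and are pressed against this face.
- notch (a point): Middle of the range in which the notch lies, at the -y edge of the slot, on the plate's top. The notched plate (steel, magazine -y side) is adjustable: the notch is up to 12 mm before or behind, so feel for it. Its mouth lets the stem through within 3 mm of travel. The stem, pressed lightly to -y while pulled back along the edge (1 mm play), falls into it. Knob on plate over 25 N is too hard.
- follower (a joint): Sprung follower, an aluminium slide in the track. Value: metres from the stop face to its front face; 0.020 with one tenon clamped, 0.040 with two; grows when pulled back (magazine +x). The spring pushes it forward with 4.5 N + 90 N/m times the value. Its face is 44 mm wide, top 44 mm above the bench. Greatest value 0.100. Running forward faster than 0.35 m/s is snapping.
- knob: Black round knob on the follower, 24 mm diameter, 36 mm high, origin on its axis at gripping height 80 mm above the bench, 60 mm behind the follower's front face; 8 mm stem below, in the slot. At the notch it slides 16 mm to magazine -y; let forward there it moves 4 to 7 mm in behind a lip, parked. To unhook: draw back 5 to 6 mm (7 is the end), slide 16 mm to +y. Axes as the magazine's.
- spare_tenon_mid (a point): Centre of the spare tenon, a light wooden block with grooved faces standing on the bench beyond the magazine, 20 mm thick (its x), 44 mm wide (y), 60 mm high (z), 60 g. The thickness goes along the track: grip it across the width near the top, so that the fingers stay above the 28 mm high front rails. A bigger plain offcut and a round tin stand near it.
- loaded_tenon_mid (a point): Centre of the equal tenon already in the track against the front stop, 38 mm above the bench; same size, x along the track.

How it is judged:
On the way, in this order (a step that is already met when the one before it is completed fails the run):
1. the follower is parked: knob in the notch, let go (value of joint follower above 0.054 m and y of knob in the frame of magazine below -0.012 m and contact force between the fingers and knob below 0.2 N), for 0.2 s.
2. the spare tenon stands on the track floor in front of the parked follower (value of joint follower above 0.054 m and y of knob in the frame of magazine below -0.012 m and x of spare_tenon_mid in the frame of magazine between -0.09 and -0.02 m and z of spare_tenon_mid in the frame of magazine between 0.0355 and 0.0415 m and y of spare_tenon_mid in the frame of magazine between -0.005 and 0.005 m), for 0.2 s.
At the end, for the whole second after the job is handed in: Both tenons stand upright (within 0.08 rad) on the track floor (within 3 mm), centred in the track within 4 mm, clamped between front stop and follower (follower value 38 to 43 mm), the knob back in the straight slot (within 4 mm), the follower at rest (value of joint follower between 0.038 and 0.043 m and y of each of knob, spare_tenon_mid, loaded_tenon_mid in the frame of magazine above -0.004 m and velocity of joint follower between -0.01 and 0.01 m/s and z of spare_tenon_mid in the frame of magazine between 0.0355 and 0.0415 m and y of each of spare_tenon_mid, loaded_tenon_mid in the frame of magazine below 0.004 m and angle between each of spare_tenon_mid, loaded_tenon_mid's own z axis and vertical below 0.08 rad and z of loaded_tenon_mid in the frame of magazine between 0.0355 and 0.0415 m); the robot touches nothing.
It fails at once if the knob bears on the slotted plate with more than 25 N (contact force between knob and magazine above 25 N).
It fails at once if the follower snaps forward faster than 0.35 m/s (velocity of joint follower below -0.35 m/s).
It also fails if it takes over 72 s, if anything falls off the work surface, if the arm or the gripper's body presses on something with over 40 N, if the wrist force passes 120 N, or if a joint passes its speed limit or range.

## Working session

There is one attempt and no reset: what is moved stays moved. The work goes in short steps, Python scripts to look and compute and a tool call to move; the robot and the scene stay as the last step left them, time stands still between calls to the robot, and variables do not carry over. Pictures are saved under pics/ and viewed, and the job is handed in when it is done.

Besides the shell and the picture viewer there is one more tool, called after "Emit:" as name(argument=value, ...), one argument or row to a line, values as JSON. apply_moves: Moves the arm, as the interface text tells. Its arguments: {"type":"object","properties":{"increments":{"type":"array","items":{"type":"array","items":{"type":"number"}}},"grip_force":{"type":"number"}},"required":["increments"]}

```bash
mkdir -p pics; ls
cat > h.py <<'E'
import numpy as np, cv2
from station import bot, imaging
def cal(n):
    return imaging.get_calibration(n)
def shot(n,name):
    c=cal(n); im=imaging.read_camera(n)
    cv2.imwrite(f'pics/{name}.png',im[:,:,::-1]); return im,c
def ray(c,u,v):
    K=np.array(c['K']);k=c['k1']
    d=np.array([(u-K[0,2])/K[0,0],(v-K[1,2])/K[1,1]])
    p=d.copy()
    for _ in range(20): p=d/(1+k*(p@p))
    E=np.array(c['extrinsics'])
    return E[:3,3],E[:3,:3]@np.array([p[0],p[1],1])
def onz(c,u,v,z):
    o,d=ray(c,u,v); return o+d*(z-o[2])/d[2]
def proj(c,P):
    E=np.array(c['extrinsics']);q=E[:3,:3].T@(np.array(P)-E[:3,3]);p=q[:2]/q[2]
    p=p*(1+c['k1']*(p@p));K=np.array(c['K'])
    return np.array([K[0,0]*p[0]+K[0,2],K[1,1]*p[1]+K[1,2]])
E
python3 - <<'E'
from h import *
for n in ['scene','top','wrist']:
    im,c=shot(n,n+'0'); print(n,np.round(c['extrinsics'],3).tolist(),np.round(c['K'],1).tolist(),c['k1'])
o=bot.get_obs();print({k:np.round(v,3).tolist() for k,v in o.items()},bot.grasp_offset)
E
```

```text
pics
scene [[0.875, -0.299, 0.382, 0.248], [-0.485, -0.533, 0.693, -0.66], [-0.004, -0.791, -0.611, 0.576], [0.0, 0.0, 0.0, 1.0]] [[450.9, 0.0, 251.7], [0.0, 450.9, 188.7], [0.0, 0.0, 1.0]] 0.017712526431494704
top [[-0.022, -0.98, 0.198, 0.411], [-1.0, 0.022, -0.001, -0.082], [-0.004, -0.198, -0.98, 0.993], [0.0, 0.0, 0.0, 1.0]] [[494.2, 0.0, 252.1], [0.0, 494.2, 197.7], [0.0, 0.0, 1.0]] -0.20561083586416742
wrist [[0.231, 0.935, 0.27, 0.088], [0.973, -0.221, -0.067, 0.673], [-0.003, 0.278, -0.961, 0.372], [0.0, 0.0, 0.0, 1.0]] [[288.1, 0.0, 255.9], [0.0, 288.1, 198.6], [0.0, 0.0, 1.0]] -0.037966338909831775
{'t': 0.15, 'q': [-1.446, 0.478, 0.022, 1.556, -0.011, 1.109, -0.083], 'joint_vel': [0.001, -0.005, -0.0, -0.003, 0.0, -0.002, -0.001], 'joint_torque': [0.003, -59.692, 1.61, -28.149, 0.013, 0.007, 0.0], 'eef_pos': [0.156, 0.656, 0.231], 'tool_rot': [0.0, 0.784, 0.62, -0.0], 'contact_force': [0.92, -0.012, 0.065], 'torque': [-0.027, -0.026, -0.005], 'gripper_width': 0.999} 0.0187
```

View pics/scene0.png

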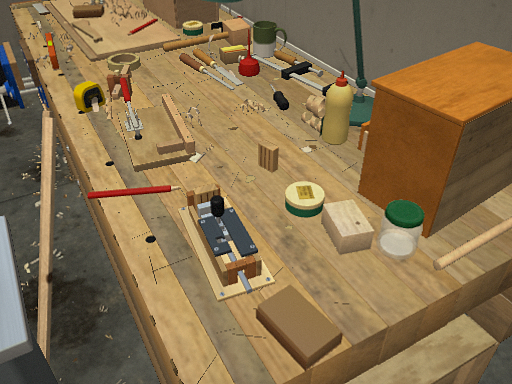

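View pics/top0.png

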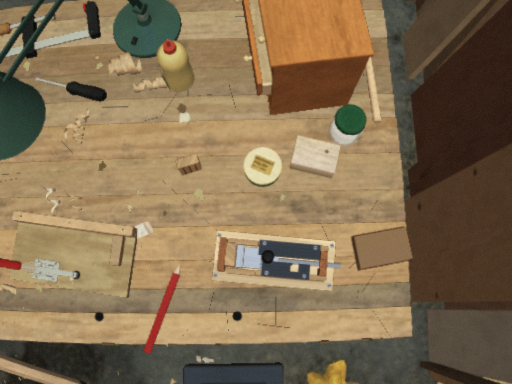

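View pics/wrist0.png

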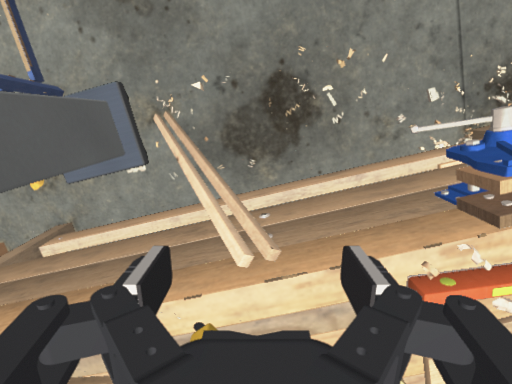

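Run:
```python
import cv2
im=cv2.imread('pics/top0.png')
cv2.imwrite('pics/top0z.png',cv2.resize(im[220:300,200:350],None,fx=5.3,fy=5.3,interpolation=cv2.INTER_CUBIC))
im=cv2.imread('pics/scene0.png')
cv2.imwrite('pics/scene0z.png',cv2.resize(im[130:310,160:320],None,fx=3.3,fy=3.3,interpolation=cv2.INTER_CUBIC))
im=cv2.imread('pics/top0.png')
cv2.imwrite('pics/top0y.png',cv2.resize(im[130:200,160:350],None,fx=4,fy=4,interpolation=cv2.INTER_CUBIC))
```

```text
(no output)
```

View pics/top0z.png

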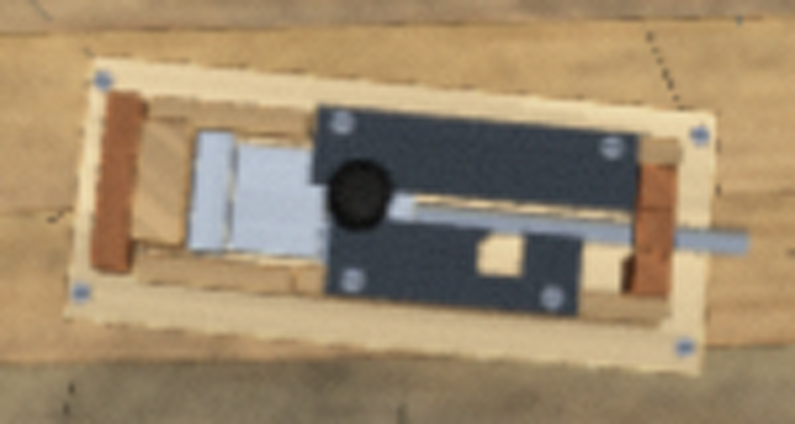

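View pics/scene0z.png

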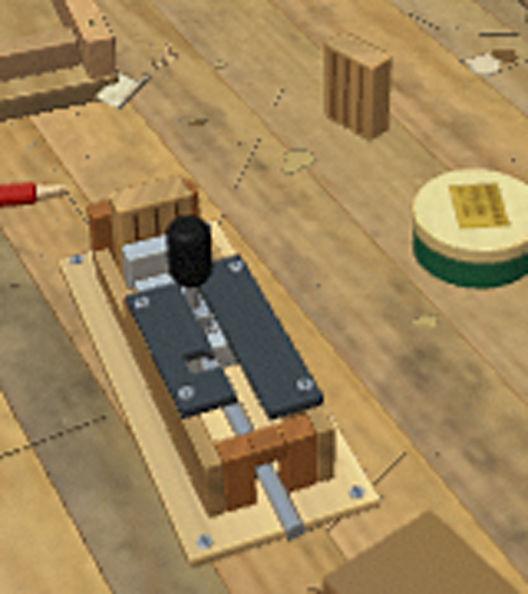

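View pics/top0y.png

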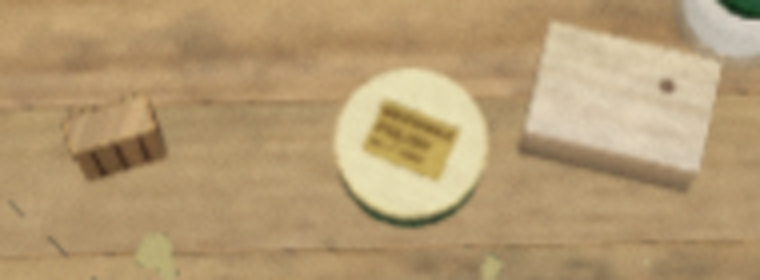

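Run:
```python
from h import *
c=cal('top')
f=5.3
def Z(u,v): return (u+.5)/f-.5+200,(v+.5)/f-.5+220
P=np.array([onz(c,*Z(*p),0.008)[:2] for p in [(97,58),(718,115),(700,374),(66,318)]])
print(P.round(4), [np.linalg.norm(P[i]-P[(i+1)%4]).round(4) for i in range(4)])
m=P.mean(0); d=(P[1]+P[2]-P[0]-P[3]); a=np.arctan2(d[1],d[0]); print('mag',m,np.degrees(a))
# plate screws etc; knob top z=0.098
k=onz(c,*Z(360,193),0.098)[:2]; R=np.array([[np.cos(a),np.sin(a)],[-np.sin(a),np.cos(a)]])
print('knob w',k,'mag',R@(k-m))
for p in [(478,235),(524,235),(524,277),(478,265),(410,200),(631,225),(410,218)]: print('plate',p,(R@(onz(c,*Z(*p),0.052)[:2]-m)).round(4))
print('spare', [onz(c,(u+.5)/4-.5+160,(v+.5)/4-.5+130,0.06)[:2].round(4).tolist() for u,v in [(65,128),(150,96),(163,133),(82,152)]])
```

```text
[[ 0.5439 -0.0122]
 [ 0.5164 -0.2473]
 [ 0.4191 -0.2361]
 [ 0.4459  0.0006]] [np.float64(0.2367), np.float64(0.098), np.float64(0.2381), np.float64(0.0988)]
mag [ 0.48133208 -0.12374482] -96.56208532993986
knob w [ 0.48319684 -0.10788205] mag [-1.59719576e-02  3.97408632e-05]
plate (478, 235) [ 0.0284 -0.0073]
plate (524, 235) [ 0.0449 -0.0059]
plate (524, 277) [ 0.0461 -0.0209]
plate (478, 265) [ 0.0293 -0.0181]
plate (410, 200) [0.0031 0.003 ]
plate (631, 225) [0.0831 0.001 ]
plate (410, 218) [ 0.0036 -0.0034]
spare [[0.675, 0.066], [0.6902, 0.024], [0.6711, 0.0175], [0.6625, 0.0574]]
```

```bash
cat >> h.py <<'E'
from scipy.spatial.transform import Rotation as Rn
MA=np.radians(-96.56); MM=np.array([0.4813,-0.1237])
def m2w(x,y): 
    c,s=np.cos(MA),np.sin(MA); return MM+np.array([c*x-s*y,s*x+c*y])
def w2m(p):
    c,s=np.cos(MA),np.sin(MA); d=np.array(p)[:2]-MM; return np.array([c*d[0]+s*d[1],-s*d[0]+c*d[1]])
def pose():
    o=bot.get_obs();q=o['tool_rot'];return o,np.array(o['eef_pos']),Rn.from_quat([q[1],q[2],q[3],q[0]])
def plan(T,yaw):
    o,p,R=pose(); y=np.radians(yaw)
    X=np.array([np.cos(y),np.sin(y),0]);Zt=np.array([0,0,-1.]);Y=np.cross(Zt,X)
    Rt=Rn.from_matrix(np.c_[X,Y,Zt]); 
    print('pos mm (tool)',(R.inv().apply(np.array(T)-p)*1000).round(1),'rot',np.degrees((R.inv()*Rt).as_rotvec()).round(2),
      'Fm',w2m(MM+np.array(o['contact_force'])[:2]).round(2),round(o['contact_force'][2],2),'w',round(o['gripper_width'],3),'t',round(o['t'],2),'mag xy mm',(w2m(p)*1000).round(2),'z',round(p[2]*1000,1))
E
python3 - <<'E'
from h import *
plan([0.44,0.28,0.25],83.44)
plan([*m2w(0.0,0.0),0.23],83.44)
E
```

```text
pos mm (tool) [-300.6  363.5  -19. ] rot [ 0.    0.08 -6.78] Fm [-0.09  0.92] 0.06 w 0.999 t 0.15 mag xy mm [-737.77 -412.64] z 230.6
pos mm (tool) [-683.9  496.8    1.5] rot [ 0.    0.08 -6.78] Fm [-0.09  0.92] 0.06 w 0.999 t 0.15 mag xy mm [-737.77 -412.64] z 230.6
```

Emit:
apply_moves(
  increments=[
    [-38, 45, -2, 0, 0, -0.8, -1],
    [-38, 45, -2, 0, 0, -0.8, -1],
    [-38, 45, -2, 0, 0, -0.8, -1],
    [-38, 45, -2, 0, 0, -0.8, -1],
    [-38, 45, -2, 0, 0, -0.8, -1],
    [-38, 45, -2, 0, 0, -0.8, -1],
    [-38, 45, -2, 0, 0, -0.8, -1],
    [-38, 45, -2, 0, 0, -0.8, -1],
  ],
)

```text
t: 1.15
eef_pos: [0.4589, 0.2856, 0.2447]
tool_rot: [-0.0, 0.744, 0.668, -0.002]
contact_force: [1.2, 0.9, -0.2]
gripper_width: 1.004
```

Run:
```python
from h import *
plan([*m2w(0.0,0.0),0.23],83.44)
```

```text
pos mm (tool) [-404.5   65.9   15.3] rot [-0.14  0.11  0.45] Fm [-1.04  1.09] -0.17 w 1.004 t 1.15 mag xy mm [-404.03  -68.97] z 244.7
```

Emit:
apply_moves(
  increments=[
    [-56, 9, 2, 0, 0, 0.5, -1],
    [-56, 9, 2, 0, 0, 0, -1],
    [-56, 9, 2, 0, 0, 0, -1],
    [-56, 9, 2, 0, 0, 0, -1],
    [-56, 9, 2, 0, 0, 0, -1],
    [-56, 9, 2, 0, 0, 0, -1],
    [-56, 9, 2, 0, 0, 0, -1],
    [0, 0, 0, 0, 0, 0, -1],
  ],
)

```text
t: 2.15
eef_pos: [0.4769, -0.1291, 0.2313]
tool_rot: [0.001, 0.75, 0.661, -0.0]
contact_force: [0.4, 0.5, 0.3]
gripper_width: 0.999
```

Run:
```python
from h import *
plan([*m2w(-0.015,0.0),0.061],83.44)
im,c=shot('wrist','w1')
cv2.imwrite('pics/w1z.png',cv2.resize(im[:,:,::-1],None,fx=1.5,fy=1.5))
```

```text
pos mm (tool) [ 21.3   3.3 170.3] rot [ 0.08  0.13 -0.63] Fm [-0.57  0.32] 0.26 w 0.999 t 2.15 mag xy mm [ 5.9  -3.76] z 231.3
```

View pics/w1z.png

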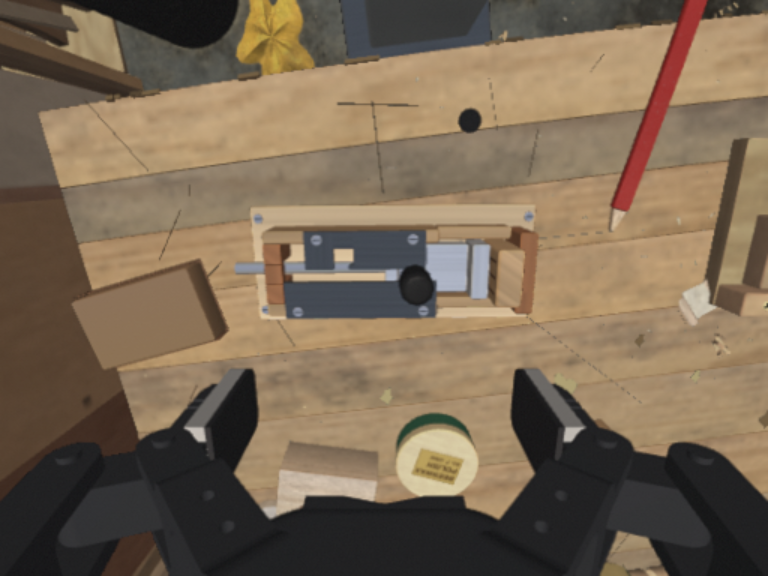

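Run:
```python
from h import *
c=cal('wrist')
def W(u,v,z): return (w2m(onz(c,(u+.5)/1.5-.5,(v+.5)/1.5-.5,z))*1000).round(1)
for n,u,v,z in [('c front -y',535,207,.008),('c rear -y',250,208,.008),('c rear +y',260,319,.008),('c front+y',536,317,.008),('knob',416,283,.098),
 ('notch far rear',334,249,.052),('notch front',354,249,.052),('slot -y edge@',385,269,.052),('slot +y edge@',385,281,.052),('plate -y front',426,231,.052),('plate+y front far',436,317,.052)]: print(n,W(u,v,z))
```

```text
c front -y [-122.1  -46.2]
c rear -y [115.1 -47.1]
c rear +y [115.1  50.5]
c front+y [-131.5   50.3]
knob [-17.3  -4.4]
notch far rear [ 41.  -19.5]
notch front [ 26.1 -19.3]
slot -y edge@ [ 3.  -3.9]
slot +y edge@ [3.1 5.5]
plate -y front [-27.5 -32.4]
plate+y front far [-36.6  34.7]
```

Emit:
apply_moves(
  increments=[
    [6, 1, 28, 0, 0, -0.6, -1],
    [5, 1, 28, 0, 0, 0, -1],
    [5, 1, 28, 0, 0, 0, -1],
    [5, 0, 28, 0, 0, 0, -1],
    [0, 0, 0, 0, 0, 0, -0.4],
    [0, 0, 0, 0, 0, 0, -0.4],
    [0, 0, 0, 0, 0, 0, -0.4],
    [0, 0, 0, 0, 0, 0, -0.4],
  ],
)

```text
t: 3.2
eef_pos: [0.4858, -0.0966, 0.1189]
tool_rot: [0.001, 0.741, 0.671, 0.003]
contact_force: [-0.1, -0.5, -0.2]
gripper_width: 0.704
```

Run:
```python
from h import *
plan([*m2w(-0.015,0.0),0.061],83.44)
im,c=shot('wrist','w2')
cv2.imwrite('pics/w2z.png',cv2.resize(im[:,:,::-1],None,fx=1.5,fy=1.5))
im,c=shot('scene','s2')
cv2.imwrite('pics/s2z.png',cv2.resize(im[100:320,120:340,::-1],None,fx=2.5,fy=2.5))
```

```text
pos mm (tool) [-12.6  -1.9  57.8] rot [ 0.29 -0.21  0.85] Fm [ 0.55 -0.08] -0.19 w 0.704 t 3.2 mag xy mm [-27.43   1.4 ] z 118.9
```

View pics/w2z.png

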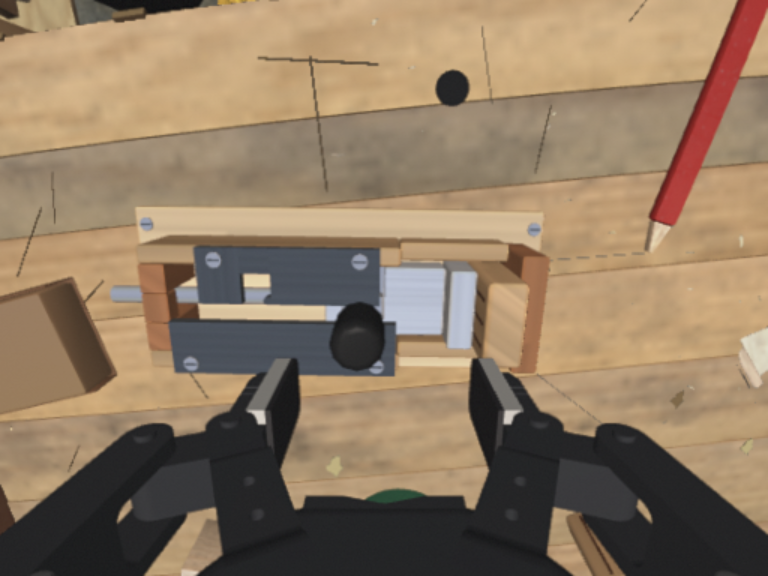

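View pics/s2z.png

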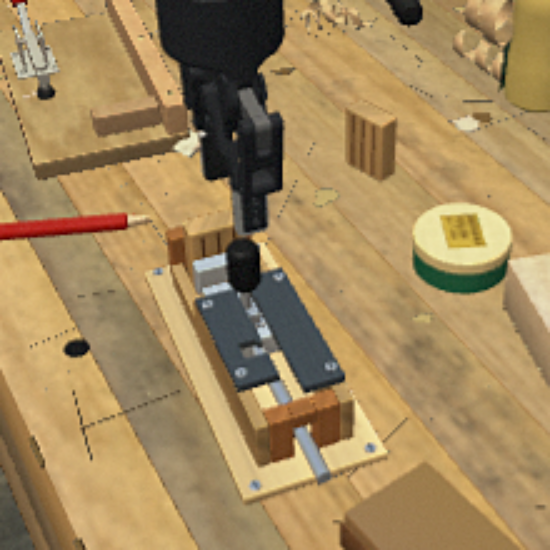

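Run:
```python
from h import *
c=cal('wrist')
def W(u,v,z): return (w2m(onz(c,(u+.5)/1.5-.5,(v+.5)/1.5-.5,z))*1000).round(1)
for n,u,v,z in [('c front -y',543,213,.008),('c rear -y',136,207,.008),('knob top',357,343,.098),
 ('mouth rear',242,272,.052),('front',271,272,.052),('slot -y edge@',220,303,.052),('slot -y edge@',360,304,.052),('slot +y edge@',200,320,.052),('slot +y edge@',340,320,.052),('plate -y front',380,248,.052),('plate+y front far',396,376,.052),('plate+y rear',174,375,.052)
 ,('stop top +y',538,372,.052),('stop top -y',547,256,.052)]: print(n,W(u,v,z))
```

```text
c front -y [-118.7  -47.9]
c rear -y [116.8 -48.2]
knob top [-16.4  -2.8]
mouth rear [ 43.1 -20.7]
front [ 28.7 -20.9]
slot -y edge@ [55.5 -4.5]
slot -y edge@ [-15.2  -5. ]
slot +y edge@ [66.7  4.7]
slot +y edge@ [-5.1  3.6]
plate -y front [-25.  -33.6]
plate+y front far [-34.3  34.6]
plate+y rear [84.2 36.1]
stop top +y [-109.7   31.5]
stop top -y [-106.9  -30.9]
```

Emit:
apply_moves(
  increments=[
    [-8, -1, 10, 0.3, -0.2, 0.8, -0.4],
    [-3, -0.5, 14, 0, 0, 0, -0.4],
    [0, 0, 14, 0, 0, 0, -0.4],
    [0, 0, 10, 0, 0, 0, -0.4],
    [0, 0, 5, 0, 0, 0, -0.4],
    [0, 0, 0, 0, 0, 0, -0.4],
    [0, 0, 0, 0, 0, 0, -0.4],
    [0, 0, 0, 0, 0, 0, -0.4],
  ],
)

```text
t: 4.3
eef_pos: [0.4826, -0.1085, 0.0615]
tool_rot: [-0.001, 0.747, 0.665, -0.001]
contact_force: [0.4, -0.3, -0.4]
gripper_width: 0.701
```

Run:
```python
from h import *
plan([*m2w(-0.016,0.0),0.062],83.44)
```

```text
pos mm (tool) [ 0.8  0.5 -0.5] rot [-0.09  0.02 -0.05] Fm [0.21 0.41] -0.44 w 0.701 t 4.3 mag xy mm [-15.21  -0.47] z 61.5
```

Emit:
apply_moves(
  increments=[
    [0, 0, 0, 0, 0, 0, 1],
    [0, 0, 0, 0, 0, 0, 1],
    [0, 0, 0, 0, 0, 0, 1],
    [0, 0, 0, 0, 0, 0, 1],
    [0, 0, 0, 0, 0, 0, 1],
    [0, 0, 0, 0, 0, 0, 1],
    [0, 0, 0, 0, 0, 0, 1],
    [0, 0, 0, 0, 0, 0, 1],
  ],
  grip_force=30,
)

```text
t: 5.3
eef_pos: [0.4831, -0.1081, 0.0622]
tool_rot: [-0.0, 0.747, 0.665, 0.0]
contact_force: [0.6, 0.6, 0.7]
gripper_width: 0.263
```

Run:
```python
from h import *
plan([*m2w(-0.016,0.0),0.062],83.44)
```

```text
pos mm (tool) [0.3 0.  0.2] rot [-0.03 -0.03 -0.03] Fm [-0.64  0.57] 0.68 w 0.263 t 5.3 mag xy mm [-15.75  -0.04] z 62.2
```

Emit:
apply_moves(
  increments=[
    [-4, 0, 0, 0, 0, 0, 1],
    [-5, 0, 0, 0, 0, 0, 1],
    [-5, 0, 0, 0, 0, 0, 1],
    [-5, 0, 0, 0, 0, 0, 1],
    [-5, 0, 0, 0, 0, 0, 1],
    [-5, 0, 0, 0, 0, 0, 1],
    [-5, 0, 0, 0, 0, 0, 1],
    [0, 0, 0, 0, 0, 0, 1],
  ],
)

```text
t: 6.3
eef_pos: [0.4809, -0.1254, 0.0622]
tool_rot: [-0.009, 0.742, 0.67, 0.006]
contact_force: [0.2, 7.6, 1.9]
gripper_width: 0.268
```

Run:
```python
from h import *
plan([*m2w(0.025,0.0),0.062],83.44)
```

```text
pos mm (tool) [-23.2  -0.1  -0.3] rot [-0.35 -1.17  0.74] Fm [-7.62 -0.68] 1.94 w 0.268 t 6.3 mag xy mm [ 1.75 -0.19] z 62.2
```

Emit:
apply_moves(
  increments=[
    [-6, 0, 0, -0.3, -1.2, 0.7, 1],
    [-6, 0, 0, 0, -0.4, 0, 1],
    [-6, 0, 0, 0, -0.4, 0, 1],
    [-6, 0, 0, 0, -0.4, 0, 1],
    [-6, -1, 0, 0, -0.4, 0, 1],
    [-5, -1.5, 0, 0, -0.4, 0, 1],
    [-3, -1.5, 0, 0, -0.4, 0, 1],
    [-2, -1.5, 0, 0, -0.4, 0, 1],
  ],
)

```text
t: 7.3
eef_pos: [0.4777, -0.1428, 0.0623]
tool_rot: [0.009, 0.741, 0.671, -0.009]
contact_force: [4.6, 6.0, -4.5]
gripper_width: 0.265
```

Run:
```python
from h import *
plan([*m2w(0.025,0.0),0.062],83.44)
```

```text
pos mm (tool) [-5.6  1.3  0.5] rot [0.03 1.45 0.92] Fm [-6.51  3.88] -4.46 w 0.265 t 7.3 mag xy mm [19.42 -1.4 ] z 62.3
```

Emit:
apply_moves(
  increments=[
    [-5, -1.5, 0, 0, 1.2, 0.9, 1],
    [-5, -1.5, 0, 0, 0, 0, 1],
    [-5, -1.5, 0, 0, 0, 0, 1],
    [-5, -1.5, 0, 0, 0, 0, 1],
    [-4, -1.5, 0, 0, 0, 0, 1],
    [-3, -1.5, 0, 0, 0, 0, 1],
    [-3, -1.5, 0, 0, 0, 0, 1],
    [-3, -1.5, 0, 0, 0, 0, 1],
  ],
)

```text
t: 8.3
eef_pos: [0.4773, -0.1474, 0.0622]
tool_rot: [-0.003, 0.738, 0.674, 0.014]
contact_force: [4.4, 9.4, -1.9]
gripper_width: 0.268
```

Run:
```python
from h import *
plan([*m2w(0.039,0.0),0.062],83.44)
```

```text
pos mm (tool) [-15.    0.9  -0.1] rot [ 0.75 -1.41  1.36] Fm [-9.84  3.35] -1.91 w 0.268 t 8.3 mag xy mm [24.02 -1.28] z 62.2
```

Emit:
apply_moves(
  increments=[
    [-7, -1.5, 0, 0.5, -1, 1, 1],
    [-7, -1.5, 0, 0, 0, 0.2, 1],
    [-7, -1.5, 0, 0, 0, 0.2, 1],
    [-6, -1.5, 0, 0, 0, 0.2, 1],
    [-6, -1.5, 0, 0, 0, 0.2, 1],
    [-6, -1.5, 0, 0, 0, 0.2, 1],
    [-6, -1.5, 0, 0, 0, 0.2, 1],
    [-5, -1.5, 0, 0, 0, 0.2, 1],
  ],
)

```text
t: 9.3
eef_pos: [0.4727, -0.1652, 0.0622]
tool_rot: [-0.01, 0.743, 0.669, 0.018]
contact_force: [4.9, 15.8, 2.9]
gripper_width: 0.266
```

Run:
```python
from h import *
plan([*m2w(0.039,0.0),0.062],83.44)
```

```text
pos mm (tool) [3.2 3.8 0.3] rot [ 0.51 -2.36  0.57] Fm [-16.24   3.11] 2.89 w 0.266 t 9.3 mag xy mm [42.23 -3.79] z 62.2
```

Emit:
apply_moves(
  increments=[
    [-4, -3, 0, 0, -1, 0.3, 1],
    [-4, -4, 0, 0, 0, 0, 1],
    [-4, -4, 0, 0, 0, 0, 1],
    [-4, -4, 0, 0, 0, 0, 1],
    [-4, -4, 0, 0, 0, 0, 1],
    [-4, -4, 0, 0, 0, 0, 1],
    [-4, -3, 0, 0, 0, 0, 1],
    [-3.5, -2, 0, 0, 0, 0, 1],
  ],
)

```text
t: 10.3
eef_pos: [0.4608, -0.1625, 0.0622]
tool_rot: [-0.009, 0.734, 0.679, 0.029]
contact_force: [5.0, 11.1, -0.5]
gripper_width: 0.264
```

Run:
```python
from h import *
plan([*m2w(0.039,-0.016),0.062],83.44)
```

```text
pos mm (tool) [ 1.8 -0.   0.3] rot [ 1.44 -3.17  2.12] Fm [-11.63   3.66] -0.47 w 0.264 t 10.3 mag xy mm [ 40.84 -15.91] z 62.2
```

Emit:
apply_moves(
  increments=[
    [-2.5, -1, 0, 0.7, -1.5, 1, 1],
    [-2, -1, 0, 0.5, -1, 0.8, 1],
    [-1.5, -0.8, 0, 0, 0, 0, 1],
    [-1, -0.8, 0, 0, 0, 0, 1],
    [-0.5, -0.8, 0, 0, 0, 0, 1],
    [0, -0.5, 0, 0, 0, 0, 1],
    [0, -0.5, 0, 0, 0, 0, 1],
    [0, 0, 0, 0, 0, 0, 1],
  ],
)

```text
t: 11.3
eef_pos: [0.4615, -0.1549, 0.0622]
tool_rot: [-0.006, 0.739, 0.674, 0.012]
contact_force: [1.2, 3.3, -0.9]
gripper_width: 0.263
```

Run:
```python
from h import *
plan([*m2w(0.039,-0.016),0.062],83.44)
```

```text
pos mm (tool) [-5.8 -0.1  0.1] rot [ 0.41 -1.43  1.26] Fm [-3.38  0.81] -0.93 w 0.263 t 11.3 mag xy mm [ 33.24 -16.08] z 62.2
```

Emit:
apply_moves(
  increments=[
    [0.5, 0, 0, 0, -0.7, 0.6, 1],
    [0.5, 0, 0, 0, -0.7, 0.6, 1],
    [0.3, 0, 0, 0, 0, 0, 1],
    [0, 0, 0, 0, 0, 0, 0.4],
    [0, 0, 0, 0, 0, 0, 0.2],
    [0, 0, 0, 0, 0, 0, 0],
    [0, 0, 0, 0, 0, 0, -0.2],
    [0, 0, 0, 0, 0, 0, -0.3],
  ],
)

```text
t: 12.3
eef_pos: [0.4599, -0.1554, 0.0622]
tool_rot: [0.003, 0.748, 0.664, 0.001]
contact_force: [-1.0, -0.5, -0.5]
gripper_width: 0.65
```

Run:
```python
from h import *
plan([*m2w(0.034,-0.016),0.062],83.44)
im,c=shot('scene','s3')
cv2.imwrite('pics/s3z.png',cv2.resize(im[100:320,120:340,::-1],None,fx=2.5,fy=2.5))
```

```text
pos mm (tool) [-0.   1.7  0.2] rot [ 0.29  0.14 -0.2 ] Fm [ 0.56 -0.95] -0.53 w 0.65 t 12.3 mag xy mm [ 33.95 -17.65] z 62.2
```

View pics/s3z.png

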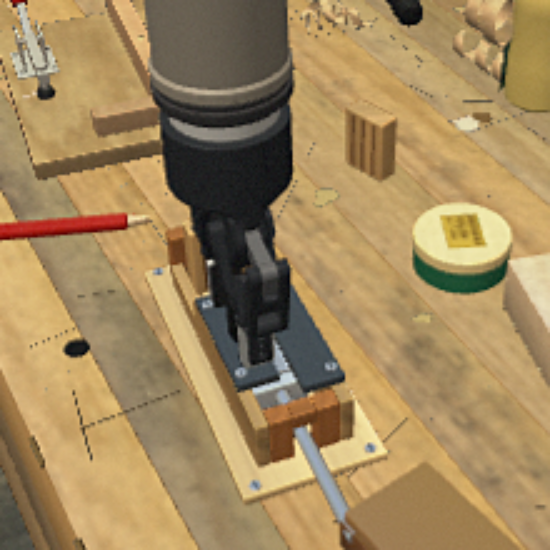

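Emit:
apply_moves(
  increments=[
    [0, 0, -15, 0, 0, 0, -0.5],
    [0, 0, -20, 0, 0, 0, -0.8],
    [0, 0, -30, 0, 0, 0, -1],
    [0, 0, -40, 0, 0, 0, -1],
    [25, 20, -30, 0, 0, -4, -1],
    [35, 30, 0, 0, 0, -6, -1],
    [35, 30, 0, 0, 0, -6, -1],
    [35, 30, 0, 0, 0, -6, -1],
  ],
)

```text
t: 13.35
eef_pos: [0.5674, -0.0248, 0.2104]
tool_rot: [0.006, 0.607, 0.795, 0.002]
contact_force: [0.8, -0.9, -0.3]
gripper_width: 1.0
```

Run:
```python
from h import *
plan([0.66,0.041,0.19],106)
```

```text
pos mm (tool) [ 39.3 106.4  21.2] rot [ 0.56  0.39 -0.74] Fm [0.84 0.9 ] -0.31 w 1.0 t 13.35 mag xy mm [-108.05   74.27] z 210.4
```

Emit:
apply_moves(
  increments=[
    [13, 35, 7, 0.5, 0.4, -0.7, -1],
    [13, 35, 7, 0, 0, 0, -1],
    [13, 35, 7, 0, 0, 0, -1],
    [0, 0, 0, 0, 0, 0, -1],
    [0, 0, 0, 0, 0, 0, -1],
    [0, 0, 0, 0, 0, 0, -1],
    [0, 0, 0, 0, 0, 0, -1],
    [0, 0, 0, 0, 0, 0, -1],
  ],
)

```text
t: 14.35
eef_pos: [0.6602, 0.045, 0.1962]
tool_rot: [0.002, 0.601, 0.8, 0.002]
contact_force: [0.9, -1.0, 0.2]
gripper_width: 0.997
```

Run:
```python
from h import *
plan([0.675,0.041,0.19],106)
c=cal('wrist');print(proj(c,[.675,.041,.06]))
im,c=shot('wrist','w4')
cv2.imwrite('pics/w4z.png',cv2.resize(im[:,:,::-1],None,fx=1.5,fy=1.5))
im,c=shot('top','t4')
cv2.imwrite('pics/t4z.png',cv2.resize(im[130:300,190:350,::-1],None,fx=3.5,fy=3.5))
```

```text
pos mm (tool) [-8.  13.   6.3] rot [0.3  0.08 0.18] Fm [0.9  0.98] 0.17 w 0.997 t 14.35 mag xy mm [-188.04  158.47] z 196.2
[248.57126786 200.67886008]
```

View pics/w4z.png

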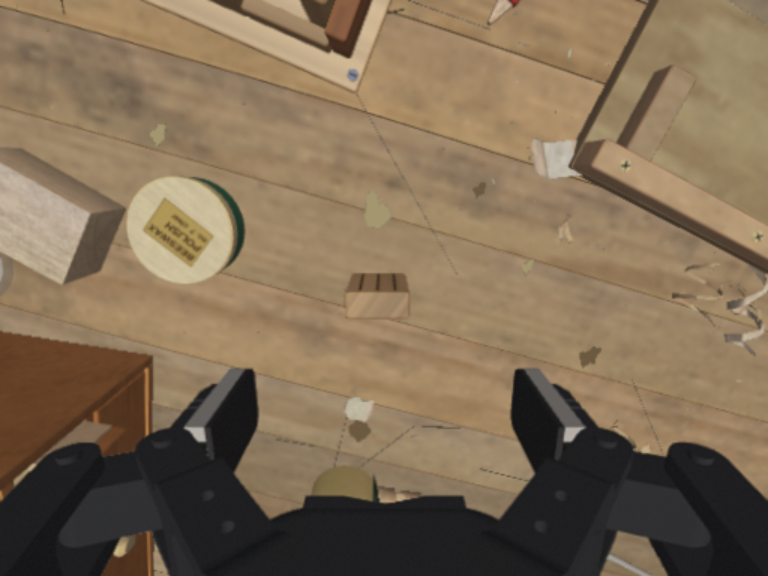

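View pics/t4z.png

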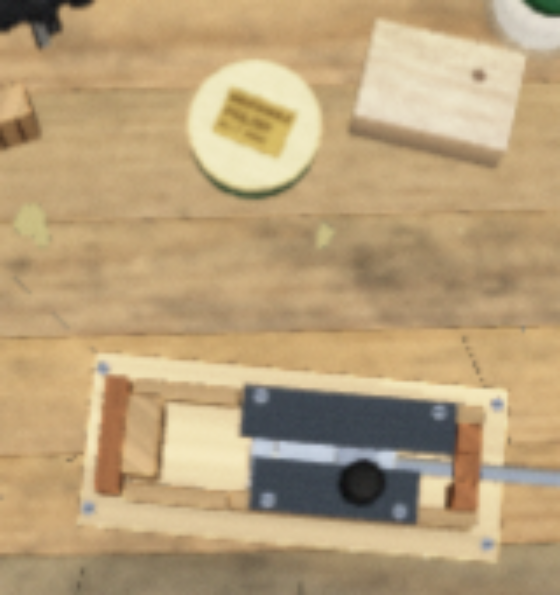

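Run:
```python
from h import *
c=cal('wrist')
P=[onz(c,(u+.5)/1.5-.5,(v+.5)/1.5-.5,.06)[:2] for u,v in [(345,290.5),(410,290),(408,318),(347,319)]]
P=np.array(P);print(P.round(4));m=P.mean(0);d=P[1]-P[0];d2=P[2]-P[3];print(m,np.degrees(np.arctan2(d[1],d[0])),np.degrees(np.arctan2(d2[1],d2[0])),[np.linalg.norm(P[i]-P[i-1]).round(4) for i in range(4)])
plan([*m,0.10],105.8);plan([*m,0.03],105.8)
```

```text
[[0.6731 0.0211]
 [0.6607 0.0625]
 [0.6799 0.067 ]
 [0.6922 0.0275]]
[0.6764697  0.04454509] 106.69167860120342 107.242829341017 [np.float64(0.0201), np.float64(0.0432), np.float64(0.0197), np.float64(0.0414)]
pos mm (tool) [-4.9 14.8 96.2] rot [0.3  0.08 0.39] Fm [-0.58 -0.84] 0.54 w 1.0 t 14.45 mag xy mm [-188.15  158.61] z 196.2
pos mm (tool) [ -4.8  14.4 166.2] rot [0.3  0.08 0.39] Fm [-0.58 -0.84] 0.54 w 1.0 t 14.45 mag xy mm [-188.15  158.61] z 196.2
```

Emit:
apply_moves(
  increments=[
    [-5, 14, 26, 0.3, 0, -0.4, -0.6],
    [0, 0, 30, 0, 0, 0, -0.6],
    [0, 0, 30, 0, 0, 0, -0.6],
    [0, 0, 30, 0, 0, 0, -0.6],
    [0, 0, 20, 0, 0, 0, -0.6],
    [0, 0, 10, 0, 0, 0, -0.6],
    [0, 0, 5, 0, 0, 0, -0.6],
    [0, 0, 0, 0, 0, 0, -0.6],
  ],
)

```text
t: 15.45
eef_pos: [0.6785, 0.044, 0.0433]
tool_rot: [0.002, 0.598, 0.802, 0.002]
contact_force: [0.8, 0.9, 0.4]
gripper_width: 0.797
```

Run:
```python
from h import *
plan([0.676,0.0435,0.032],106.6)
im,c=shot('wrist','w5')
cv2.imwrite('pics/w5z.png',cv2.resize(im[:,:,::-1],None,fx=1.5,fy=1.5))
```

```text
pos mm (tool) [ 0.3 -2.6 11.3] rot [ 0.31  0.11 -0.02] Fm [-1.02  0.68] 0.37 w 0.797 t 15.45 mag xy mm [-189.09  176.76] z 43.3
```

View pics/w5z.png

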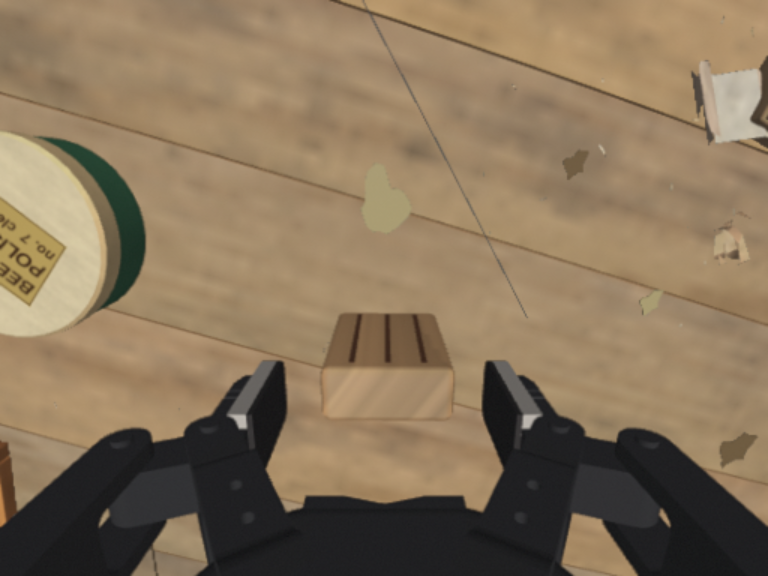

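Run:
```python
from h import *
c=cal('wrist')
P=np.array([onz(c,(u+.5)/1.5-.5,(v+.5)/1.5-.5,.06)[:2] for u,v in [(321,365),(454,365),(453,417),(326,418)]])
m=P.mean(0);d=P[1]-P[0];print(m,np.degrees(np.arctan2(d[1],d[0])),[np.linalg.norm(P[i]-P[i-1]).round(4) for i in range(4)])
plan([*m,0.032],106.6)
```

```text
[0.67591897 0.04441337] 106.66371115480305 [np.float64(0.0191), np.float64(0.042), np.float64(0.0187), np.float64(0.0417)]
pos mm (tool) [ 1.3 -2.7 11.7] rot [ 0.35  0.11 -0.02] Fm [-0.05  0.92] -0.14 w 0.8 t 15.5 mag xy mm [-189.13  177.03] z 43.7
```

Emit:
apply_moves(
  increments=[
    [1, -2.5, 6, 0.3, 0, 0, -0.6],
    [0, 0, 6, 0, 0, 0, -0.6],
    [0, 0, 0, 0, 0, 0, 0.2],
    [0, 0, 0, 0, 0, 0, 1],
    [0, 0, 0, 0, 0, 0, 1],
    [0, 0, 0, 0, 0, 0, 1],
    [0, 0, 0, 0, 0, 0, 1],
    [0, 0, 0, 0, 0, 0, 1],
  ],
)

```text
t: 16.5
eef_pos: [0.6773, 0.0444, 0.0328]
tool_rot: [0.002, 0.598, 0.802, 0.001]
contact_force: [1.0, -0.4, -0.6]
gripper_width: 0.509
```

Run:
```python
from h import *
plan([0.676,0.0435,0.032],106.6)
```

```text
pos mm (tool) [-0.5 -1.5  0.8] rot [ 0.21  0.13 -0.02] Fm [0.31 1.02] -0.57 w 0.509 t 16.5 mag xy mm [-189.4   175.47] z 32.8
```

Emit:
apply_moves(
  increments=[
    [0, 0, -20, 0, 0, 0, 1],
    [0, 0, -40, 0, 0, 0, 1],
    [0, 0, -40, 0, 0, -2, 1],
    [0, -20, 0, 0, 0, -8, 1],
    [0, -25, 0, 0, 0, -9, 1],
    [0, -25, 0, 0, 0, -9, 1],
    [0, -25, 0, 0, 0, -9, 1],
    [0, -25, 0, 0, 0, -9, 1],
  ],
)

```text
t: 17.5
eef_pos: [0.5845, -0.0265, 0.1465]
tool_rot: [0.008, 0.223, 0.975, 0.001]
contact_force: [-0.5, -0.5, -1.3]
gripper_width: 0.512
```

Run:
```python
from h import *
plan([*m2w(-.05,0),0.125],173.44); print(bot.get_obs()['q'][6])
```

```text
pos mm (tool) [ 67.3 -85.4  20. ] rot [  0.18   0.87 -19.27] Fm [ 0.51 -0.42] -1.33 w 0.512 t 17.5 mag xy mm [-108.37   91.43] z 146.5
2.6731413366987833
```

Emit:
apply_moves(
  increments=[
    [0, 0, 0, 0, 0, 10.5, 1],
    [0, 0, 0, 0, 0, 10.5, 1],
    [0, 0, 0, 0, 0, 10.5, 1],
    [0, 0, 0, 0, 0, 10.5, 1],
    [0, 0, 0, 0, 0, 10.5, 1],
    [0, 0, 0, 0, 0, 10.5, 1],
    [0, 0, 0, 0, 0, 10.5, 1],
    [0, 0, 0, 0, 0, 10.5, 1],
  ],
)

```text
t: 18.5
eef_pos: [0.5858, -0.0316, 0.1594]
tool_rot: [0.008, 0.828, 0.56, 0.012]
contact_force: [0.5, -0.2, -0.7]
gripper_width: 0.507
```

Emit:
apply_moves(
  increments=[
    [0, 0, 0, 0, 0, 10.5, 1],
    [0, 0, 0, 0, 0, 10.5, 1],
    [0, 0, 0, 0, 0, 10.5, 1],
    [0, 0, 0, 0, 0, 10.5, 1],
    [0, 0, 0, 0, 0, 10.5, 1],
    [0, 0, 0, 0, 0, 10.5, 1],
    [0, 0, 0, 0, 0, 10.5, 1],
    [0, 0, 0, 0, 0, 0, 1],
  ],
)

```text
t: 19.5
eef_pos: [0.5884, -0.0305, 0.1708]
tool_rot: [-0.006, 0.998, -0.061, 0.02]
contact_force: [-1.0, -0.2, -0.8]
gripper_width: 0.511
```

Run:
```python
from h import *
plan([*m2w(-.05,0),0.125],-6.56); print(bot.get_obs()['q'][6])
```

```text
pos mm (tool) [-97.   56.1  41.4] rot [-0.76 -2.21 -0.4 ] Fm [ 0.3  -0.93] -0.77 w 0.511 t 19.5 mag xy mm [-104.83   95.71] z 170.8
0.24222050007591478
```

Emit:
apply_moves(
  increments=[
    [-16, 9, 0, -0.8, -2, -0.4, 1],
    [-17, 9, 4, 0, 0, 0, 1],
    [-17, 10, 6, 0, 0, 0, 1],
    [-16, 10, 8, 0, 0, 0, 1],
    [-15, 9, 8, 0, 0, 0, 1],
    [-15, 9, 8, 0, 0, 0, 1],
    [0, 0, 0, 0, 0, 0, 1],
    [0, 0, 0, 0, 0, 0, 1],
  ],
)

```text
t: 20.5
eef_pos: [0.4791, -0.0795, 0.1382]
tool_rot: [-0.001, 0.999, -0.046, -0.002]
contact_force: [-0.4, -0.3, -0.8]
gripper_width: 0.514
```

Run:
```python
from h import *
plan([*m2w(-.05,0),0.125],-6.56)
im,c=shot('wrist','w6')
cv2.imwrite('pics/w6z.png',cv2.resize(im[:,:,::-1],None,fx=1.5,fy=1.5))
im,c=shot('top','t6')
cv2.imwrite('pics/t6z.png',cv2.resize(im[180:310,190:350,::-1],None,fx=4,fy=4))
```

```text
pos mm (tool) [ 7.5 -6.2 13.2] rot [-0.05  0.28  1.3 ] Fm [ 0.36 -0.41] -0.83 w 0.514 t 20.5 mag xy mm [-43.67  -7.27] z 138.2
```

View pics/w6z.png

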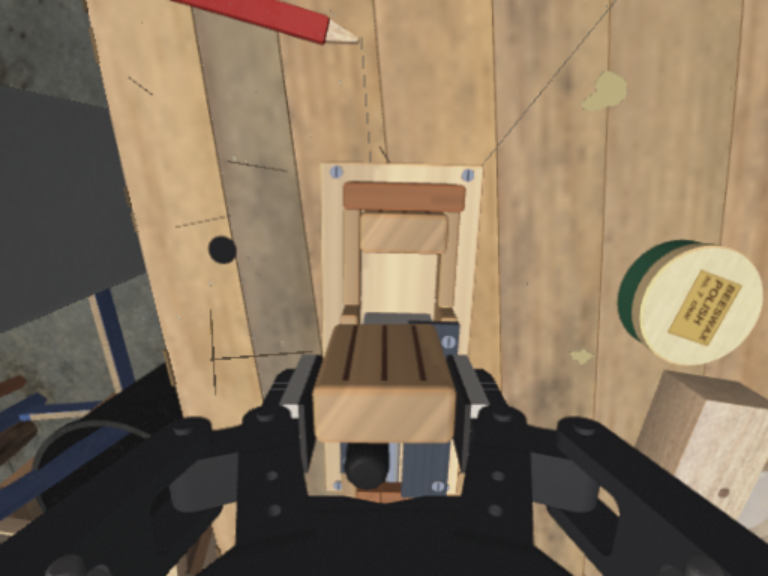

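View pics/t6z.png

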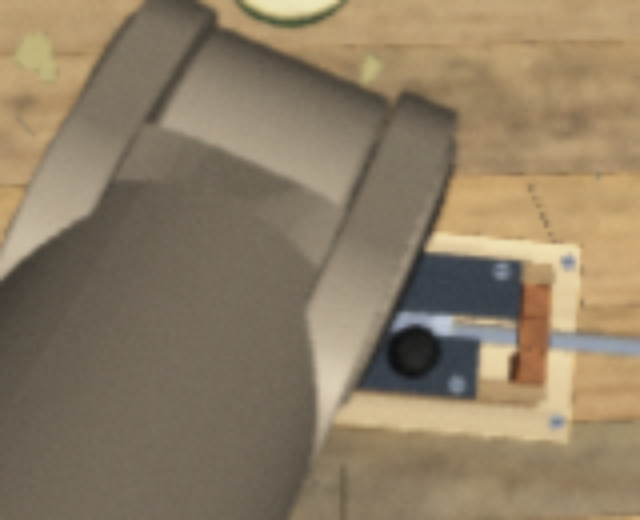

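Run:
```python
from h import *
c=cal('wrist');o,p,R=pose()
G=lambda u,v,z: onz(c,(u+.5)/1.5-.5,(v+.5)/1.5-.5,z)
z=p[2]+.0272
P=np.array([G(u,v,z) for u,v in [(316,390),(454,387),(452,440),(315,442)]])
m=P.mean(0);d=P[1]-P[0];d2=P[2]-P[3];print('tenon offs tool',(R.inv().apply(m-p)*1000).round(1),[np.degrees(np.arctan2(e[1],e[0])) for e in (d,d2)],[np.linalg.norm(P[i]-P[i-1]).round(4) for i in range(4)])
for n,u,v,z in [('base f-y',320,164,.008),('base f+y',483,166,.008),('stop in -y',345,209,.052),('stop in +y',464,212,.052),('rail L inner end',360,306,.028),('rail R inner',438,306,.028),('loaded top rear -y',360,251,.068),('loaded rear +y',445,253,.068),('loaded f-y',360,214,.068),('loaded f+y',447,214,.068),('track L floor',362,300,.008),('track R floor',436,300,.008)]:
    print(n,(w2m(G(u,v,z))*1000).round(1))
```

```text
tenon offs tool [  0.5  -0.8 -27.2] [np.float64(-3.7541703563682796), np.float64(-4.126095339960667)] [np.float64(0.0178), np.float64(0.0405), np.float64(0.018), np.float64(0.0419)]
base f-y [-118.9  -47.5]
base f+y [-120.    50.8]
stop in -y [-96.  -28.4]
stop in +y [-95.9  33.3]
rail L inner end [-36.1 -21.6]
rail R inner [-37.2  25.9]
loaded top rear -y [-76.9 -19.6]
loaded rear +y [-76.9  22.5]
loaded f-y [-95.  -19.7]
loaded f+y [-96.   22.3]
track L floor [-34.  -21.4]
track R floor [-35.2  27. ]
```

Emit:
apply_moves(
  increments=[
    [8, -6, 13, 0, 0.3, 1.3, 1],
    [0, 0, 10, 0, 0, 0, 1],
    [0, 0, 10, 0, 0, 0, 1],
    [0, 0, 10, 0, 0, 0, 1],
    [0, 0, 5, 0, 0, 0, 1],
    [0, 0, 0, 0, 0, 0, 1],
    [0, 0, 0, 0, 0, 0, 1],
    [0, 0, 0, 0, 0, 0, 1],
  ],
)

```text
t: 21.6
eef_pos: [0.4893, -0.0733, 0.0864]
tool_rot: [0.0, 0.998, -0.057, 0.0]
contact_force: [-0.1, 0.3, 1.0]
gripper_width: 0.51
```

Run:
```python
from h import *
plan([*m2w(-.05,0.0008),0.041],-6.56)
im,c=shot('wrist','w7')
cv2.imwrite('pics/w7z.png',cv2.resize(im[100:,:,::-1],None,fx=1.5,fy=1.5))
```

```text
pos mm (tool) [-1.4  1.  45.4] rot [ 0.02 -0.02  0.03] Fm [-0.28 -0.13] 1.02 w 0.51 t 21.6 mag xy mm [-50.97   2.14] z 86.4
```

View pics/w7z.png

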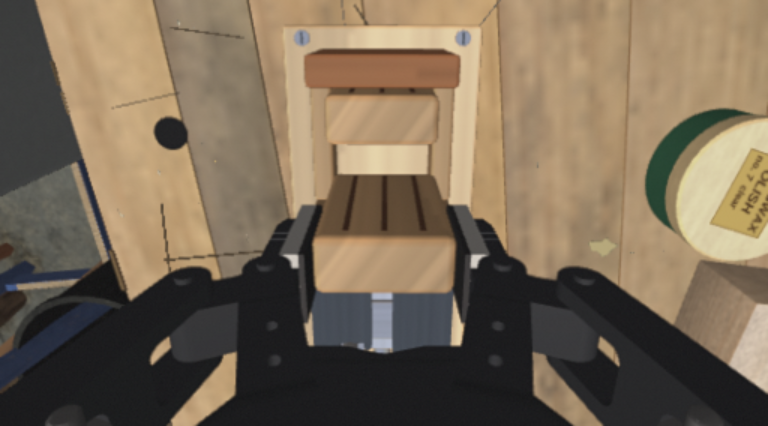

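Emit:
apply_moves(
  increments=[
    [-1.2, 1, 8, 0, 0, 0, 1],
    [0, 0, 10, 0, 0, 0, 1],
    [0, 0, 8, 0, 0, 0, 1],
    [0, 0, 6, 0, 0, 0, 1],
    [0, 0, 5, 0, 0, 0, 1],
    [0, 0, 4, 0, 0, 0, 1],
    [0, 0, 0, 0, 0, 0, 1],
    [0, 0, 0, 0, 0, 0, 1],
  ],
)

```text
t: 22.65
eef_pos: [0.488, -0.0742, 0.0424]
tool_rot: [0.0, 0.998, -0.057, 0.0]
contact_force: [-0.4, -0.2, -0.1]
gripper_width: 0.511
```

Run:
```python
from h import *
plan([*m2w(-.05,0.0008),0.041],-6.56)
```

```text
pos mm (tool) [-0.2 -0.   1.4] rot [ 0.02 -0.03  0.03] Fm [ 0.23 -0.42] -0.11 w 0.511 t 22.65 mag xy mm [-49.97   1.  ] z 42.4
```

Emit:
apply_moves(
  increments=[
    [0, 0, 1.0, 0, 0, 0, 1],
    [0, 0, 0.7, 0, 0, 0, 1],
    [0, 0, 0.7, 0, 0, 0, 1],
    [0, 0, 0.7, 0, 0, 0, 1],
    [0, 0, 0.7, 0, 0, 0, 1],
    [0, 0, 0.7, 0, 0, 0, 1],
    [0, 0, 0.5, 0, 0, 0, 1],
    [0, 0, 0.5, 0, 0, 0, 1],
  ],
)

```text
t: 23.65
eef_pos: [0.4884, -0.0742, 0.0407]
tool_rot: [-0.002, 0.998, -0.057, 0.001]
contact_force: [-1.8, 0.2, 6.9]
gripper_width: 0.512
```

Run:
```python
from h import *
plan([*m2w(-.05,0.0008),0.041],-6.56)
im,c=shot('wrist','w8')
cv2.imwrite('pics/w8z.png',cv2.resize(im[100:,:,::-1],None,fx=1.5,fy=1.5))
```

```text
pos mm (tool) [-0.6 -0.1 -0.3] rot [-0.27 -0.06 -0.02] Fm [ 0.04 -1.81] 6.87 w 0.512 t 23.65 mag xy mm [-49.94   1.37] z 40.7
```

View pics/w8z.png

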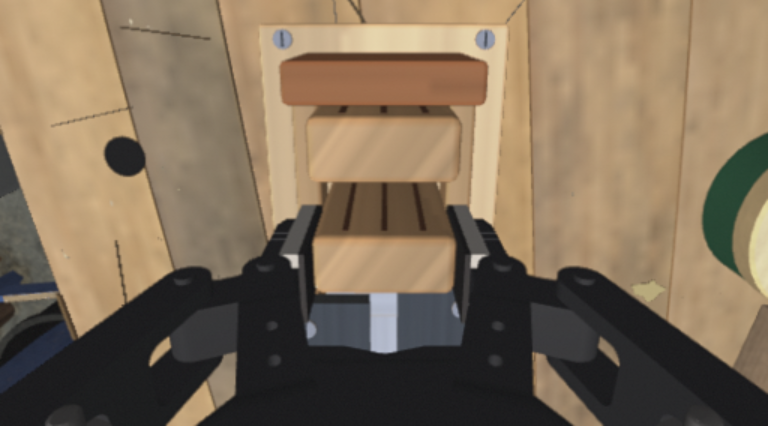

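Emit:
apply_moves(
  increments=[
    [0, 0, 0, 0, 0, 0, 1],
    [0, 0, 0, 0, 0, 0, 0.1],
    [0, 0, 0, 0, 0, 0, -0.1],
    [0, 0, 0, 0, 0, 0, -0.3],
    [0, 0, 0, 0, 0, 0, -0.4],
    [0, 0, 0, 0, 0, 0, -0.4],
    [0, 0, -5, 0, 0, 0, -0.4],
    [0, 0, -10, 0, 0, 0, -0.4],
  ],
)

```text
t: 24.7
eef_pos: [0.4881, -0.0744, 0.0561]
tool_rot: [-0.002, 0.998, -0.057, 0.0]
contact_force: [0.6, -0.0, -0.7]
gripper_width: 0.701
```

Run:
```python
from h import *
plan([*m2w(-.05,0.0008),0.041],-6.56)
im,c=shot('wrist','w9')
cv2.imwrite('pics/w9z.png',cv2.resize(im[100:,:,::-1],None,fx=1.5,fy=1.5))
```

```text
pos mm (tool) [-0.3 -0.2 15.1] rot [-0.26 -0.02 -0.02] Fm [-0.04  0.62] -0.66 w 0.701 t 24.7 mag xy mm [-49.78   1.11] z 56.1
```

View pics/w9z.png

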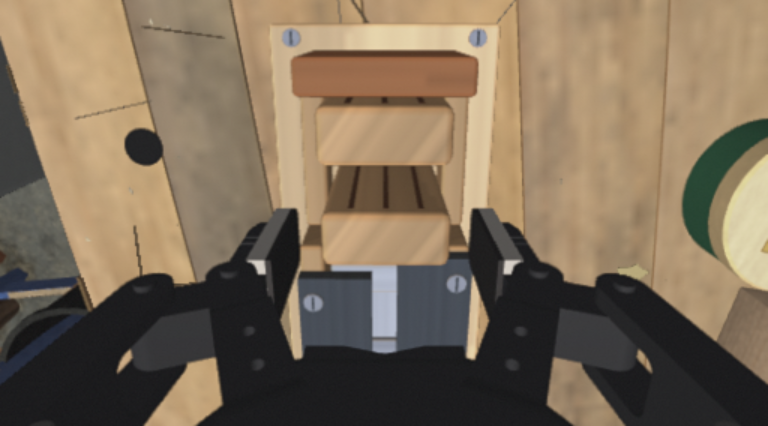

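Emit:
apply_moves(
  increments=[
    [0, 0, -20, 0, 0, 0, -0.4],
    [0, 0, -35, 0, 0, 0, -0.4],
    [0, 0, -35, 0, 0, 0, -0.4],
    [0, 0, -10, 0, 0, -10, -0.4],
    [0, 0, 0, 0, 0, -10.5, -0.4],
    [0, 0, 0, 0, 0, -10.5, -0.4],
    [0, 0, 0, 0, 0, -10.5, -0.4],
    [0, 0, 0, 0, 0, -10.5, -0.4],
  ],
)

```text
t: 25.75
eef_pos: [0.4894, -0.0754, 0.1646]
tool_rot: [-0.001, 0.918, 0.396, 0.005]
contact_force: [-0.1, 0.3, 0.2]
gripper_width: 0.7
```

Emit:
apply_moves(
  increments=[
    [0, 0, 0, 0, 0, -10.5, -0.4],
    [0, 0, 0, 0, 0, -10.5, -0.4],
    [0, 0, 0, 0, 0, -10.5, -0.4],
    [-22, -4, 0, 0, 0, -8, -0.4],
    [-22, -4, 0, 0, 0, 0, -0.4],
    [-22, -4, 0, 0, 0, 0, -0.4],
    [-20, -4, 0, 0, 0, 0, -0.4],
    [0, 0, 0, 0, 0, 0, -0.4],
  ],
)

```text
t: 26.75
eef_pos: [0.4655, -0.1628, 0.1675]
tool_rot: [0.003, 0.724, 0.69, 0.006]
contact_force: [-0.3, 0.8, -0.2]
gripper_width: 0.702
```

Run:
```python
from h import *
plan([*m2w(0.0335,-0.016),0.062],83.44)
im,c=shot('wrist','w10')
cv2.imwrite('pics/w10z.png',cv2.resize(im[:,:,::-1],None,fx=1.5,fy=1.5))
```

```text
pos mm (tool) [  6.9  -5.6 105.5] rot [ 0.72 -0.34  3.8 ] Fm [-0.74 -0.36] -0.18 w 0.702 t 26.75 mag xy mm [ 40.65 -11.23] z 167.5
```

View pics/w10z.png

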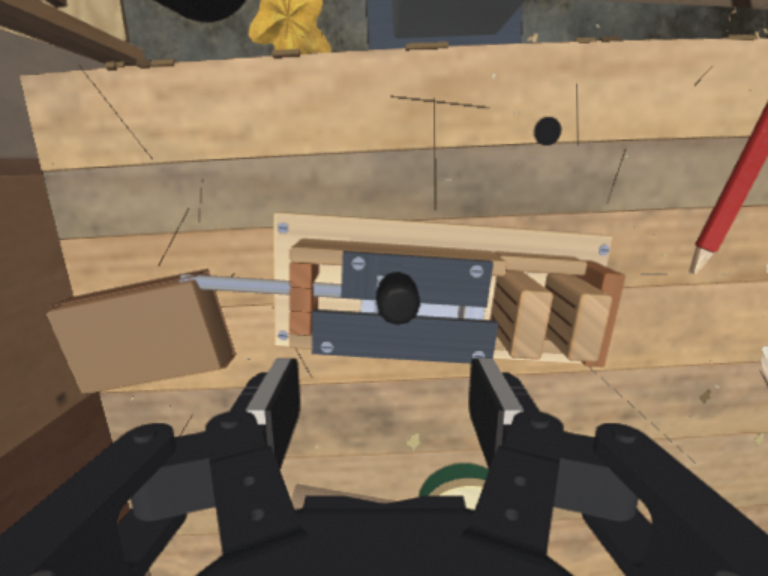

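Emit:
apply_moves(
  increments=[
    [7, -5.5, 15, 0.7, -0.3, 3.8, -0.4],
    [0, 0, 20, 0, 0, 0, -0.4],
    [0, 0, 20, 0, 0, 0, -0.4],
    [0, 0, 20, 0, 0, 0, -0.4],
    [0, 0, 15, 0, 0, 0, -0.4],
    [0, 0, 0, 0, 0, 0, -0.4],
    [0, 0, 0, 0, 0, 0, -0.4],
    [0, 0, 0, 0, 0, 0, -0.4],
  ],
)

```text
t: 27.8
eef_pos: [0.4652, -0.1465, 0.0769]
tool_rot: [0.0, 0.744, 0.669, 0.003]
contact_force: [0.1, -0.2, -0.2]
gripper_width: 0.698
```

Run:
```python
from h import *
plan([*m2w(0.0335,-0.016),0.062],83.44)
```

```text
pos mm (tool) [-9.  -2.8 14.9] rot [ 0.26 -0.24  0.49] Fm [0.15 0.12] -0.2 w 0.698 t 27.8 mag xy mm [ 24.54 -13.36] z 76.9
```

Emit:
apply_moves(
  increments=[
    [-9, -2.8, 2, 0.3, -0.2, 0.5, -0.4],
    [0, 0, 8, 0, 0, 0, -0.4],
    [0, 0, 5, 0, 0, 0, -0.4],
    [0, 0, 0, 0, 0, 0, 0],
    [0, 0, 0, 0, 0, 0, 1],
    [0, 0, 0, 0, 0, 0, 1],
    [0, 0, 0, 0, 0, 0, 1],
    [0, 0, 0, 0, 0, 0, 1],
  ],
  grip_force=30,
)

```text
t: 28.8
eef_pos: [0.4618, -0.155, 0.0617]
tool_rot: [-0.001, 0.747, 0.665, 0.001]
contact_force: [-0.1, 1.2, 0.2]
gripper_width: 0.266
```

Run:
```python
from h import *
plan([*m2w(0.0335,-0.016),0.062],83.44)
```

```text
pos mm (tool) [-0.2 -0.2 -0.3] rot [ 0.01 -0.1  -0.02] Fm [-1.23 -0.28] 0.2 w 0.266 t 28.8 mag xy mm [ 33.33 -15.76] z 61.7
```

Emit:
apply_moves(
  increments=[
    [-3, 0, 0, 0, 0, 0, 1],
    [-4.5, 0, 0, 0, 0, 0, 1],
    [-5, 0, 0, 0, 0, 0, 1],
    [-5, 0, 0, 0, 0, 0, 1],
    [-4.5, 0, 0, 0, 0, 0, 1],
    [-4, 0, 0, 0, 0, 0, 1],
    [-4, 0, 0, 0, 0, 0, 1],
    [-3.5, 0, 0, 0, 0, 0, 1],
  ],
)

```text
t: 29.8
eef_pos: [0.4617, -0.1627, 0.0616]
tool_rot: [-0.015, 0.74, 0.672, 0.01]
contact_force: [-0.2, 13.1, 5.3]
gripper_width: 0.262
```

Run:
```python
from h import *
plan([*m2w(0.0388,-0.0),0.062],83.44)
```

```text
pos mm (tool) [ 1.9 15.  -0.5] rot [-0.5  -1.97  1.09] Fm [-13.    -1.66] 5.34 w 0.262 t 29.8 mag xy mm [ 40.99 -14.99] z 61.6
```

Emit:
apply_moves(
  increments=[
    [-3, 2, 0, 0, 0, 0, 1],
    [-3.3, 3, 0, 0, 0, 0, 1],
    [-3.4, 3, 0, 0, 0, 0, 1],
    [-3.4, 3, 0, 0, 0, 0, 1],
    [-3.4, 3, 0, 0, 0, 0, 1],
    [-3.4, 3, 0, 0, 0, 0, 1],
    [-3.4, 3, 0, 0, 0, 0, 1],
    [-3.4, 3, 0, 0, 0, 0, 1],
  ],
)

```text
t: 30.8
eef_pos: [0.4768, -0.1636, 0.0611]
tool_rot: [-0.037, 0.732, 0.68, 0.015]
contact_force: [-10.3, 12.6, 20.4]
gripper_width: 0.271
```

Run:
```python
from h import *
plan([*m2w(0.0388,-0.0),0.062],83.44)
```

```text
pos mm (tool) [ 1.5 -0.1 -0.8] rot [-2.03 -4.14  2.35] Fm [-11.34 -11.65] 20.36 w 0.271 t 30.8 mag xy mm [40.18  0.12] z 61.1
```

Emit:
apply_moves(
  increments=[
    [-3.4, -0.5, -0.3, -0.7, -1, 0.6, 1],
    [-3.4, 0, -0.3, -0.7, -1, 0.6, 1],
    [-3.4, 0, -0.2, -0.6, -1, 0.6, 1],
    [-3.4, 0, 0, 0, -0.5, 0.5, 1],
    [-3.4, 0, 0, 0, 0, 0, 1],
    [-3.4, 0, 0, 0, 0, 0, 1],
    [-3.4, 0, 0, 0, 0, 0, 1],
    [-3.4, 0, 0, 0, 0, 0, 1],
  ],
)

```text
t: 31.8
eef_pos: [0.477, -0.1634, 0.0613]
tool_rot: [-0.018, 0.737, 0.675, 0.013]
contact_force: [-0.6, 11.9, 6.3]
gripper_width: 0.269
```

Run:
```python
from h import *
plan([*m2w(0.0388,-0.0),0.062],83.44)
im,c=shot('wrist','w11')
cv2.imwrite('pics/w11z.png',cv2.resize(im[100:,:,::-1],None,fx=1.5,fy=1.5))
im,c=shot('top','t11')
cv2.imwrite('pics/t11z.png',cv2.resize(im[210:310,200:350,::-1],None,fx=4,fy=4))
plan([*m2w(0.0388,-0.0),0.062],83.44)
```

```text
pos mm (tool) [ 1.2 -0.3 -0.7] rot [-0.53 -2.42  1.53] Fm [-11.75  -1.99] 6.34 w 0.269 t 31.8 mag xy mm [39.96  0.32] z 61.3
pos mm (tool) [ 1.3 -0.3 -0.7] rot [-0.53 -2.42  1.52] Fm [-12.13  -2.16] 7.01 w 0.268 t 31.9 mag xy mm [40.01  0.3 ] z 61.3
```

View pics/w11z.png

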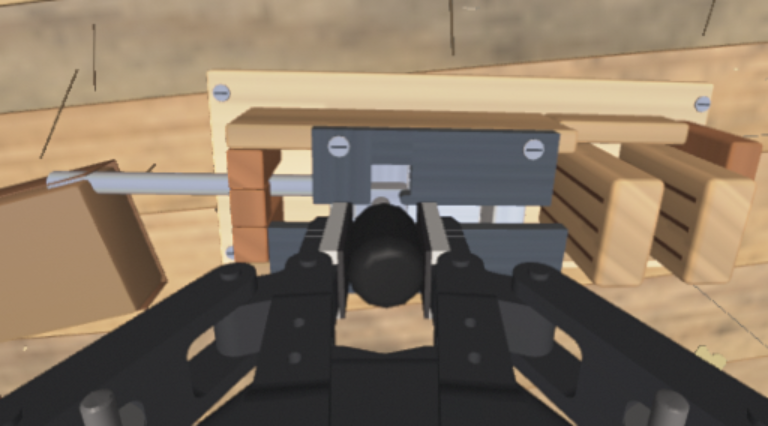

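View pics/t11z.png

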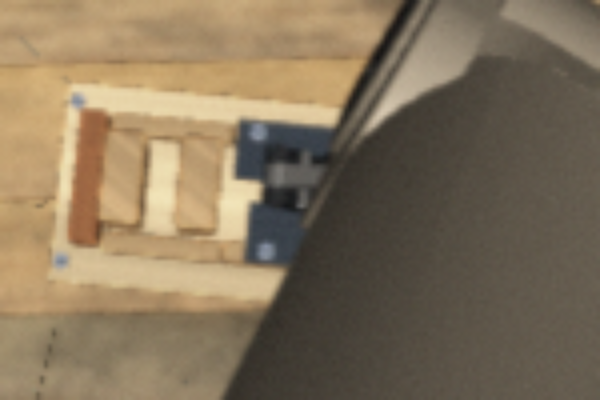

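Emit:
apply_moves(
  increments=[
    [-2, 0.3, 0, -0.3, -0.8, 0.5, 1],
    [-1, 0.3, 0, -0.3, -0.5, 0.5, 1],
    [0, 0.3, 0, 0, -0.5, 0.5, 1],
    [0, 0.2, 0, 0, 0, 0, 1],
    [0, 0.2, 0, 0, 0, 0, 1],
    [0, 0.2, 0, 0, 0, 0, 1],
    [0, 0.2, 0, 0, 0, 0, 1],
    [0, 0.2, 0, 0, 0, 0, 1],
  ],
)

```text
t: 32.9
eef_pos: [0.4795, -0.1419, 0.0613]
tool_rot: [-0.017, 0.739, 0.674, 0.011]
contact_force: [0.5, 8.8, 4.0]
gripper_width: 0.269
```

Run:
```python
from h import *
plan([*m2w(0.0045,-0.0),0.062],83.44)
```

```text
pos mm (tool) [13.8  0.1 -0.1] rot [-0.63 -2.25  1.33] Fm [-8.8  -0.52] 4.01 w 0.269 t 32.9 mag xy mm [18.27  0.26] z 61.3
```

Emit:
apply_moves(
  increments=[
    [0, 0, 0, -0.3, -0.6, 0.5, 1],
    [0, 0, 0, -0.3, -0.6, 0.4, 1],
    [0, 0, 0, 0, -0.5, 0.3, 1],
    [0, 0, 0, 0, 0, 0, 1],
    [0, 0, 0, 0, 0, 0, 1],
    [0, 0, 0, 0, 0, 0, 1],
    [0, 0, 0, 0, 0, 0, 1],
    [0, 0, 0, 0, 0, 0, 1],
  ],
)

```text
t: 33.9
eef_pos: [0.4812, -0.1275, 0.0614]
tool_rot: [-0.01, 0.741, 0.672, 0.008]
contact_force: [0.0, 2.2, 0.8]
gripper_width: 0.267
```

Run:
```python
from h import *
plan([*m2w(0.0045,-0.0),0.062],83.44)
im,c=shot('wrist','w12')
cv2.imwrite('pics/w12z.png',cv2.resize(im[100:,:,::-1],None,fx=1.5,fy=1.5))
```

```text
pos mm (tool) [-0.7 -0.4 -0.6] rot [-0.28 -1.41  0.97] Fm [-2.18 -0.23] 0.83 w 0.267 t 33.9 mag xy mm [3.82 0.36] z 61.4
```

View pics/w12z.png

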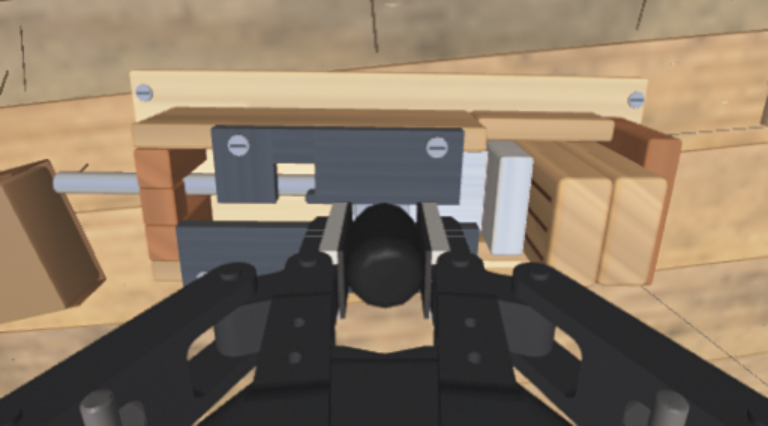

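Emit:
apply_moves(
  increments=[
    [0.3, 0, 0, 0, -0.7, 0.5, 1],
    [0.3, -0.3, 0, 0, -0.4, 0.4, 1],
    [0.2, 0, 0, 0, 0, 0, 1],
    [0, 0, 0, 0, 0, 0, 1],
    [0, 0, 0, 0, 0, 0, 0.4],
    [0, 0, 0, 0, 0, 0, 0.2],
    [0, 0, 0, 0, 0, 0, 0],
    [0, 0, 0, 0, 0, 0, -0.3],
  ],
)

```text
t: 34.95
eef_pos: [0.481, -0.1287, 0.0614]
tool_rot: [-0.002, 0.747, 0.665, -0.001]
contact_force: [-0.0, 0.1, -0.2]
gripper_width: 0.645
```

Run:
```python
from h import *
plan([*m2w(0.0045,-0.0),0.062],83.44)
```

```text
pos mm (tool) [ 0.6 -0.3 -0.6] rot [-0.22 -0.11 -0.14] Fm [-0.12 -0.02] -0.19 w 0.645 t 34.95 mag xy mm [5.05 0.25] z 61.4
```

Emit:
apply_moves(
  increments=[
    [0, 0, -10, 0, 0, 0, -0.4],
    [0, 0, -20, 0, 0, 0, -0.4],
    [0, 0, -30, 0, 0, 0, -0.4],
    [0, 0, -40, 0, 0, 0, -0.4],
    [-20, 0, -40, 0, 0, 0, -0.4],
    [-40, 0, -10, 0, 0, 0, -0.4],
    [-40, 0, 0, 0, 0, 0, -0.4],
    [0, 0, 0, 0, 0, 0, -0.4],
  ],
)

```text
t: 35.95
eef_pos: [0.47, -0.2317, 0.2215]
tool_rot: [-0.0, 0.747, 0.665, 0.001]
contact_force: [0.1, -0.4, -0.3]
gripper_width: 0.698
```

Run:
```python
from h import *
plan([*m2w(0.0045,-0.0),0.062],83.44)
for n in ('scene','wrist'):
    im,c=shot(n,n+'13')
    im=im[130:310,160:320] if n=='scene' else im
    cv2.imwrite(f'pics/{n}13z.png',cv2.resize(im[:,:,::-1],None,fx=3.3 if n=='scene' else 1.5,fy=3.3 if n=='scene' else 1.5))
```

```text
pos mm (tool) [103.9  -1.4 159.6] rot [ 0.04 -0.06 -0.09] Fm [0.34 0.18] -0.26 w 0.698 t 35.95 mag xy mm [108.58   1.1 ] z 221.5
```

View pics/scene13z.png

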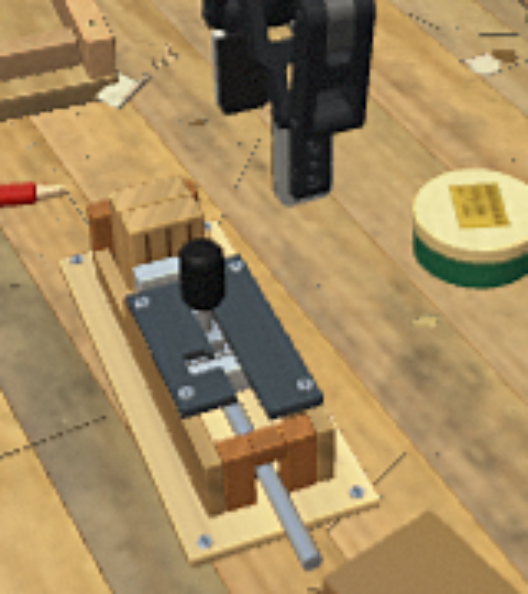

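View pics/wrist13z.png

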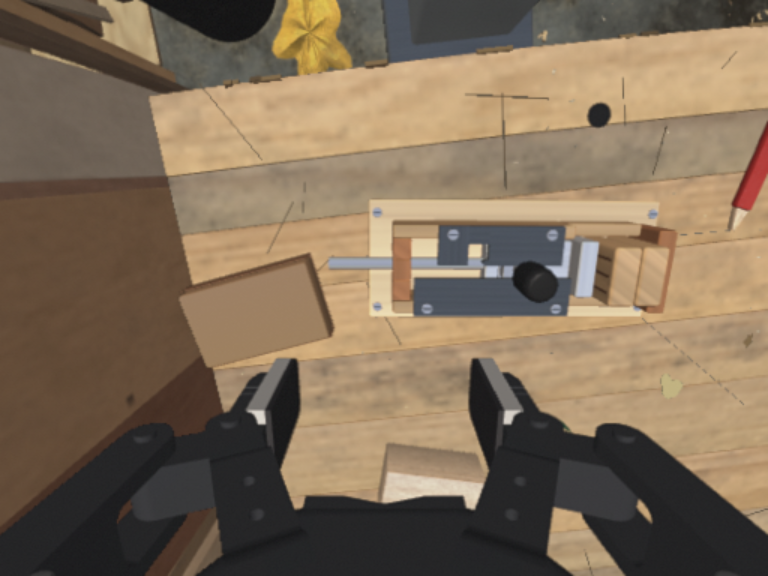

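Run:
```python
from h import *
c=cal('wrist')
W=lambda u,v,z:(w2m(onz(c,(u+.5)/1.5-.5,(v+.5)/1.5-.5,z))*1000).round(1)
print(W(540,285,.098),W(598,240,.044),W(575,240,.044),W(670,246,.068),W(608,305,.068),W(637,305,.068),W(664,310,.068))
c=cal('top');im,c=shot('top','t13');cv2.imwrite('pics/t13z.png',cv2.resize(im[210:310,200:350,::-1],None,fx=5,fy=5))
```

```text
[ 6.2 -1.1] [-54.5 -22.1] [-37.  -21.9] [-94.3 -21.8] [-56.3  21.3] [-77.7  21.2] [-98.6  25. ]
```

View pics/t13z.png

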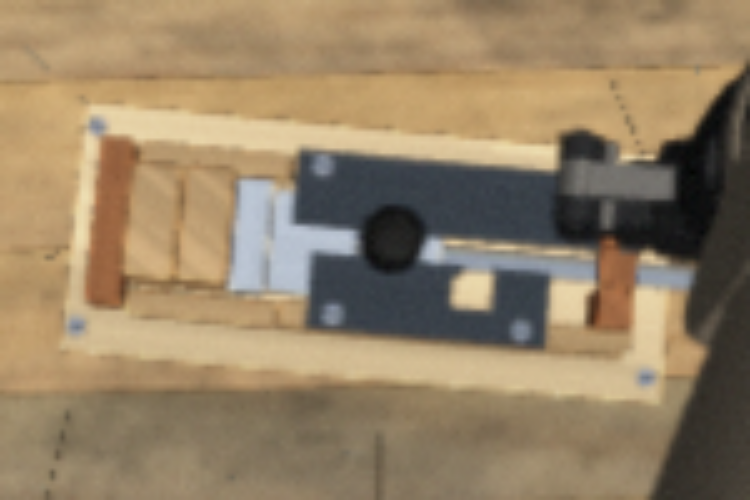

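Both tenons are pressed together against the stop, the follower face is against them, the knob is centred in the slot, and the arm is clear of everything. I'm handing it in.

```bash
python3 -c "
from station import bot
print(bot.hand_in())"
```

```text
the job is handed in; nothing more can be done
None
```

The spare tenon is loaded behind the first one, and the follower now clamps both against the front stop. I handed the job in at about 36 s of the 72 s allowed; the interface gives no verdict.

**What I did:**
1. I gripped the knob and pulled it back with about 4 N of sideways pressure until the stem dropped into the notch, at about 41 mm of magazine x.
2. I slid the knob in and eased it forward behind the lip. The pull on the gripper fell from about 11 N to about 3 N before I let go, and later pictures showed it still parked.
3. I stood the spare upright on the track floor; contact came at the expected height.
4. I unhooked the knob and eased the follower forward at about 30 mm/s or less, held in the jaws the whole way.

**Last checks:**
- **Follower:** its face measured at about -54.5 mm in the magazine's frame, which puts the follower value near 40 mm.
- **Knob:** it measured about 1 mm off the slot's centre line, within the accuracy of the cameras.
- **Tenons:** the pictures show both upright and touching, about 20 mm each between the stop and the follower.
- **Arm:** it was clear of everything, with only noise on the force reading.

**What disagreed:**
- While I unhooked the knob, the gripper tilted about 4°. For a moment the tool read about 12 N sideways and 20 N vertically, which I relieved straight away. The force between knob and plate can't be read directly, but the readings at the end of each move call gave no sign of it passing 25 N.
- My estimates of the magazine's position differed by 1 to 2 mm between views.

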